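# Spin, brake and lock a filter wheel

### The arm

A 6-joint arm with a two-finger parallel gripper is mounted at the origin on a cart in front of the work surface, level with it; the furniture and walls round the work are solid. World frame = base frame: x ahead of the robot, y to its left, z up, the work surface at z = 0. Lengths are in m, angles in rad, forces in N, time in s.
With the tool pointing down it reaches from about 0.375 to 0.75 m from the base axis. Payload 9 kg.
Tool frame: the origin (TCP) lies between the finger pads; the fingertips stand 25 mm ahead of it and the grasp point (between the pads) lies 6 mm ahead of it; z points along the fingers, y is the line along which they close (so a half turn about z gives the same grasp; the last joint's range is limited). The gripper opens to 85 mm and grips with 20 to 120 N. Pads are 22 mm wide; open, the fingers measure 114 mm over their backs; the gripper's body (76 mm by 85 mm) begins 54 mm behind the grasp point. The pads swing forward as they close: fully open they stand 13 mm farther back than shut.
Start: joints at [-1.492, 0.104, 0.097, 1.564, 0, 1.353], TCP at [0.175, -0.574, 0.256] pointing down, gripper open.
Joint ranges: [-2.99, 2.99], [-0.84, 1.86], [-1.1, 1.16], [-1.84, 2.11], [-1.51, 1.56], [-3.14, 3.14]. Speed limits (rad/s): [2.22, 2.22, 2.57, 3.14, 3.14, 3.14].

### API

Orientations are given as a unit quaternion [x, y, z, w].
In Python, from rig import state, get_image, calibration, finish_job, silhouettes gives the robot as it stands. The module is installed in compiled form; this text tells all that it offers.
- The arm moves only by the tool drive_tool, never from a script. Its argument "commands" is a list of rows, each an object with "translation": the shift along the tool's x, y, z in units of 25 mm (1.0 is 25 mm), a list of three; "delta_rot": the turn, a rotation vector about the tool's x, y, z in units of 5 degrees (1.0 is 5 degrees), a list of three. A call has 1 to 20 rows; each row is the pose to reach, as a shift and turn from the pose commanded when the call began, along the tool's axes at that moment; what a row does not reach only later rows make up. A row lasts 1/10 s, in which the tool goes at most 50 mm and 8.59 degrees, less where a joint would pass 70% of its speed; a pose out of reach is approached as far as the arm can. A call with a gripper value outside its range is refused whole. "grip" is the opening, from 0 (shut) to 1 (fully open), set as the call begins (left out, the last holds). The fingers move at their own pace and stop on an object; "squeeze" is the grip in N (left out, the last holds). Time passes only in rows, so rows that repeat a pose let the fingers close. It gives the time, the measured TCP pose, the force, the opening and the grip force at its end, in the units of the state.
- state(): the state, without advancing time (a new reading comes with each control period).
- get_image(name): name is "side" or "top"; returns (picture, depth): 420x560x3 uint8, red, green, blue; 420x560 float32, m along the optical axis (not along the pixel's ray), 0 where there is no reading.
- calibration(name): a dict with "fx", "fy", "cx", "cy" (pixels), "R" (3x3) and "t" (3): a world point X has camera coordinates R X + t. Camera axes: x right, y down, z forward; pixel columns grow to the right and rows downward; lengths in m; the calibration is good to about 2 mm. A picture is of the moment at which its call begins. calibration takes no time and is no camera call.
- finish_job(): hands the job in; it is judged then, once.
Trained networks look in the newest picture that a camera, given by its name, has taken for a name from the list of things; names that differ only in an ending like _2 or _b are one class to them, and where a whole thing is asked for, a point or a joint stands for the part that bears it (a point fixed in the world has none). Each returns a list of dicts, best first, with "p" (0 to 1); they miss things now and then, are a little off and sometimes report something else, mostly with a low value. They report only what shows in the picture. A call takes as long as a camera call.
- silhouettes(camera, thing): "pixels" (420x560 bool, what is visible of it) and "uv" ([column, row] in pixels, amid what is visible of it).
The state is a dict: "t": time; "joints": joint angles; "dq": joint speeds; "joint_torque": joint torques, N m; "tcp_pos": TCP position; "eef_rot": TCP orientation; "force": force on the tool from outside, world axes, zero at the start; "torque": the same for the moment, N m; "finger_gap": opening from 0.0 (shut) to 1.0 (fully open); "grasp_force": force on a finger pad.
Only numpy, scipy, OpenCV 4.12 (cv2) and the standard library are available. Lean on these libraries where they do the work, as an engineer would, in place of code of your own. Each camera call takes 0.05 s, during which the arm holds its last target. There are 200 camera calls.

### The job

Check that the filter wheel runs freely, then lock it: push its knob to spin it counter-clockwise (seen from above) and let it run free for at least two full turns, then brake it with a light fingertip so that it comes to rest in one go with its rim notch facing the locking bolt (do not let it stop elsewhere; the last little bit may be eased round). Let go of the wheel, and only once it stands still slide the bolt fully home into the notch. Leave the filter cube and the objective case behind it where they are.

Things in the scene. Friction and masses are not known exactly. Their poses are not given: they have to be found in the camera images.
- wheel_stand: Grey cast stand fixed to the table, round base 140 mm across with a side pillar 40 mm wide that carries the bolt. Origin on the wheel's axle at table height; z up; its -x axis points from the axle along the bolt's line to the pillar (which reaches 152 mm from the axle).
- wheel_axis (a point): Point on the vertical axle at the height of the wheel's flat top face, 60 mm above the table. The wheel is a bare aluminium disc 170 mm across, 12 mm thick. Its face is flat and smooth from 50 to 71 mm from the axle: the place to brake. The rim outside lies 2 mm lower. Hub: 26 mm across, 6 mm above the face; five dark filter rings, 25 mm across, 36 mm from the axle, stand 2 mm above it.
- spin_knob (a point): Centre of the wheel's upright round steel knob, 13 to 15 mm across, standing 26 mm above the wheel's face, 38 mm from the axle, straight opposite the notch.
- wheel_notch (a point): Middle of the single notch cut in the wheel's rim, 78 mm from the axle: 24 mm wide, open to the outside, 14 mm deep, at the height of the rim's top.
- bolt_slot (a point): Fixed point 78 mm from the axle on the bolt's line at the height of the rim's top: the notch is aligned when its middle stands here. The bolt slides toward the axle through a slotted steel guide just outside the rim here.
- bolt_knob (a point): Middle of the upright round steel knob on the locking bolt, 14 mm across (16 mm at its cap), 30 mm tall, its top 90 mm above the table; 135 mm from the axle when the bolt is fully drawn back. It moves with the bolt along the stand's x axis. The bolt is a steel bar 12 mm wide with a round nose; it needs about 2 N to slide and stays where it is left. The top strap of the guide, 64 mm above the table, ends 94 mm to 110 mm from the axle.
- filter_wheel (a joint): Angle of the wheel in rad, counting turns; it grows counter-clockwise seen from above; the notch faces the bolt at every whole multiple of 2 pi. It starts between 0.7 and 5.6. The wheel weighs about 1 kg, its face is slippery (friction about 0.3). Its bearing is light: spun at 3 rad/s it runs on for about 9 s and not quite 2 turns, at 6 rad/s about 14 s and 5 turns.
- bolt (a joint): How far the bolt has been pushed toward the axle, m: 0 drawn back, about 0.005 when its nose reaches the rim, 0.018 fully home in the notch (possible only when the notch faces it).
- filter_cube_mid (a point): Centre of a black filter cube, 38 mm, a loose bystander behind the wheel.
- objective_case_2_mid (a point): Centre of an upright clear objective canister, 39 mm across, 64 mm tall, a loose bystander behind the wheel.
- spindle (a joint): The spindle is sprung: pressed down, the wheel starts to sink at about 1 to 6 N, then 2 N more per mm, and bottoms at 5 mm; pressing it to the bottom harms it, a light touch sinks it 1 to 3 mm. Value in m: 0 at rest, -0.005 pressed fully down.

How it is judged:
By the outcome, as a careful person would: the job done as asked, in the order asked, and still so for the second after the job is handed in, with the robot touching nothing.
It also fails if it takes over 64 s, if anything falls off the work surface, if the arm or the gripper's body presses on something with over 40 N, if the wrist force passes 120 N, or if a joint passes its speed limit or range.

## Working session

There is one attempt and no reset: what is moved stays moved. The work goes in short steps, Python scripts to look and compute and a tool call to move; the robot and the scene stay as the last step left them, time stands still between calls to the robot, and variables do not carry over. Pictures are saved under pics/ and viewed, at most 10 in all, crops included, and the job is handed in when it is done.

Besides the shell and the picture viewer there is one more tool, called after ">>>" by a JSON object that holds its "method" and its "body", one argument or row to a line. drive_tool: Moves the arm, as the interface text tells. Its arguments: {"type":"object","properties":{"commands":{"type":"array","items":{"type":"object","properties":{"translation":{"type":"array","items":{"type":"number"}},"delta_rot":{"type":"array","items":{"type":"number"}}}}},"grip":{"type":"number"},"squeeze":{"type":"number"}},"required":["commands"]}

```bash
mkdir -p pics
cat > h.py <<'E'
import numpy as np, cv2
from rig import *
def world(cam,uv,d):
    c=calibration(cam);u,v=uv
    p=np.array([(u-c['cx'])/c['fx']*d,(v-c['cy'])/c['fy']*d,d])
    return np.array(c['R']).T@(p-np.array(c['t']))
def onz(cam,uv,z):
    c=calibration(cam);R=np.array(c['R']);t=np.array(c['t'])
    o=-R.T@t; r=R.T@np.array([(uv[0]-c['cx'])/c['fx'],(uv[1]-c['cy'])/c['fy'],1])
    return o+r*(z-o[2])/r[2]
def proj(cam,X):
    c=calibration(cam);p=np.array(c['R'])@X+np.array(c['t']);return [p[0]/p[2]*c['fx']+c['cx'],p[1]/p[2]*c['fy']+c['cy']]
def save(cam,name):
    im,d=get_image(cam);cv2.imwrite('pics/'+name,im[:,:,::-1]);return im,d
E
python3 - <<'E'
from h import *
np.set_printoptions(precision=4,suppress=True)
for cam in ['top','side']:
    im,d=save(cam,cam+'0.png')
    c=calibration(cam);print(cam,c['fx'],-np.array(c['R']).T@c['t'])
    for n in ['wheel_stand','filter_wheel','spin_knob','bolt_knob','filter_cube_mid','objective_case_2_mid']:
        for r in silhouettes(cam,n)[:2]:
            u,v=r['uv'];m=r['pixels'];dd=np.median(d[m&(d>0)])
            print(n,round(r['p'],2),np.round(r['uv']),m.sum(),world(cam,r['uv'],dd))
s=state();print(s)
E
```

```text
top 461.3718115475551 [ 0.4926 -0.1182  0.9259]
wheel_stand 0.78 [305. 234.] 7223 [ 0.4899 -0.192   0.0582]
filter_wheel 0.64 [298. 228.] 6205 [ 0.5016 -0.1781  0.0589]
spin_knob 0.83 [298. 229.] 6240 [ 0.5007 -0.1774  0.0588]
spin_knob 0.44 [302. 233.] 7100 [ 0.4916 -0.1849  0.0582]
bolt_knob 0.67 [362. 254.] 118 [ 0.4529 -0.2976  0.0583]
filter_cube_mid 0.93 [213. 166.] 452 [ 0.6223 -0.0169  0.0348]
filter_cube_mid 0.47 [361. 253.] 143 [ 0.4532 -0.2965  0.0603]
objective_case_2_mid 0.76 [255. 139.] 378 [ 0.6697 -0.0992  0.0617]
side 394.43309137756154 [ 1.0865 -0.3027  0.7232]
wheel_stand 0.91 [257. 207.] 4585 [ 0.5103 -0.1903  0.0513]
filter_wheel 0.68 [258. 203.] 3502 [ 0.5101 -0.187   0.0626]
spin_knob 0.64 [263. 205.] 3394 [ 0.5169 -0.1794  0.0598]
bolt_knob 0.43 [205. 198.] 159 [ 0.4601 -0.2994  0.0627]
objective_case_2_mid 0.84 [318. 259.] 488 [ 0.6792 -0.1063  0.0494]
{'t': 0.7, 'joints': array([-1.4917,  0.1041,  0.0974,  1.5639, -0.    ,  1.3531]), 'dq': array([ 0.001 , -0.0003, -0.0005, -0.0014, -0.0003, -0.0004]), 'joint_torque': array([ -0.0022, -55.6619,  50.369 ,  -0.    ,  -0.0002,  -0.    ]), 'tcp_pos': array([ 0.1755, -0.5738,  0.2564]), 'eef_rot': array([ 0.989 ,  0.1479, -0.    ,  0.0001]), 'force': array([-0.6251, -0.1407,  0.2241]), 'torque': array([-0.0326,  0.0162, -0.0507]), 'grasp_force': 0.0, 'finger_gap': 0.9956785831125303}
```

View pics/top0.png

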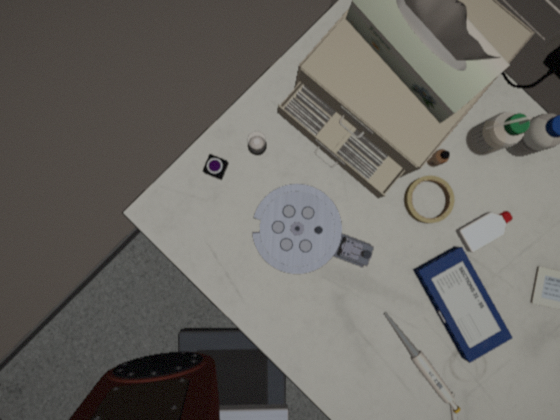

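View pics/side0.png

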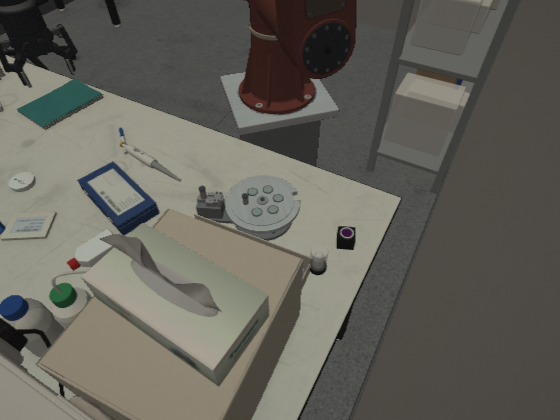

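The top picture shows the wheel centred near (297,229), its knob at (318,230), its notch at (255,233), and the bolt pillar and knob near (366,254). The cube is at (215,166) and the case at (257,144). In the side view the wheel is at (262,203) and the bolt knob at (203,190).

```bash
cat >> h.py <<'E'
def rect(cam,im,z,c,half=0.15,s=1333):
    n=int(2*half*s); pts=[(c[0]+half,c[1]+half),(c[0]+half,c[1]-half),(c[0]-half,c[1]-half),(c[0]-half,c[1]+half)]
    src=np.float32([proj(cam,np.array([x,y,z])) for x,y in pts]);dst=np.float32([[0,0],[n,0],[n,n],[0,n]])
    return cv2.warpPerspective(im,cv2.getPerspectiveTransform(src,dst),(n,n),flags=cv2.INTER_CUBIC)
# rect picture: up=+x, right=-y
E
python3 - <<'E'
from h import *
np.set_printoptions(precision=4,suppress=True)
c=(0.49,-0.20)
o=[]
for cam in ['top','side']:
    im=cv2.imread(f'pics/{cam}0.png'); r=rect(cam,im,0.058,c);o.append(r)
    g=cv2.GaussianBlur(cv2.cvtColor(r,cv2.COLOR_BGR2GRAY),(5,5),0)
    h=cv2.HoughCircles(g,cv2.HOUGH_GRADIENT,1,50,param1=60,param2=20,minRadius=107,maxRadius=119)
    print(cam,[(c[0]+.15-v/1333,c[1]+.15-u/1333,rr/1333) for u,v,rr in h[0][:3]])
cv2.imwrite('pics/rect0.png',np.clip(np.hstack(o)*1.6,0,255))
E
```

```text
Traceback (most recent call last):
TypeError: 'NoneType' object is not subscriptable
```

Run:
```python
from h import *
np.set_printoptions(precision=4,suppress=True)
c=(0.49,-0.20)
o=[]
for cam in ['top','side']:
    im=cv2.imread(f'pics/{cam}0.png'); r=rect(cam,im,0.058,c);o.append(r)
    g=cv2.convertScaleAbs(cv2.GaussianBlur(cv2.cvtColor(r,cv2.COLOR_BGR2GRAY),(5,5),0),alpha=1.8)
    h=cv2.HoughCircles(g,cv2.HOUGH_GRADIENT,1,10,param1=50,param2=8,minRadius=108,maxRadius=118)
    if h is not None: print(cam,np.array([(c[0]+.15-v/1333,c[1]+.15-u/1333,rr/1333) for u,v,rr in h[0][:3]]))
cv2.imwrite('pics/rect0.png',np.clip(np.hstack(o)*1.6,0,255))
```

```text
top [[ 0.5001 -0.1764  0.0839]
 [ 0.5376 -0.2537  0.0848]
 [ 0.5466 -0.2447  0.0815]]
side [[ 0.5031 -0.1764  0.0839]
 [ 0.5091 -0.1839  0.0881]
 [ 0.5218 -0.1862  0.0848]][ WARN:0@0.214] global loadsave.cpp:1063 imwrite_ Unsupported depth image for selected encoder is fallbacked to CV_8U.
```

View pics/rect0.png

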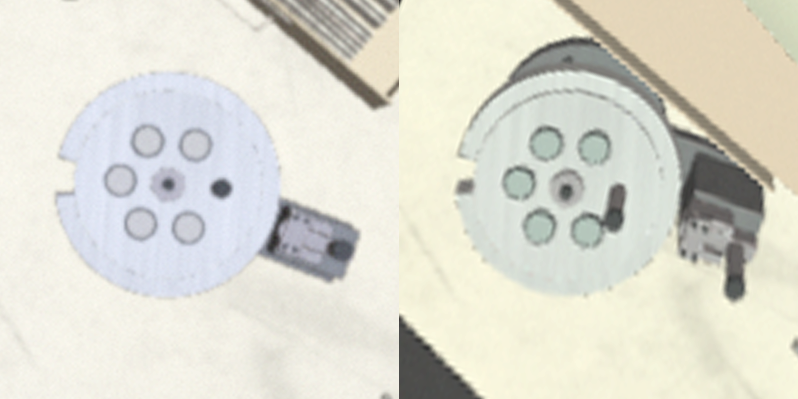

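The rectified views put the wheel centre at about (0.502, −0.176). The knob bears −95° from it, the notch +85.5° and the bolt −110.4°, so the wheel starts near 3.42 rad. I'll move with the gripper shut to above the braking spot.

>>> {"method": "drive_tool", "body": {
  "commands": [
    {"translation": [14.7,-10.8,0],"delta_rot": [0,0,-2.6]},
    {"translation": [14.7,-10.8,0],"delta_rot": [0,0,-2.6]},
    {"translation": [14.7,-10.8,0],"delta_rot": [0,0,-2.6]},
    {"translation": [14.7,-10.8,0],"delta_rot": [0,0,-2.6]},
    {"translation": [14.7,-10.8,0],"delta_rot": [0,0,-2.6]},
    {"translation": [14.7,-10.8,0],"delta_rot": [0,0,-2.6]},
    {"translation": [14.7,-10.8,0],"delta_rot": [0,0,-2.6]},
    {"translation": [14.7,-10.8,0],"delta_rot": [0,0,-2.6]},
    {"translation": [14.7,-10.8,2],"delta_rot": [0,0,-2.6]},
    {"translation": [14.7,-10.8,4],"delta_rot": [0,0,-2.6]},
    {"translation": [14.7,-10.8,5.2],"delta_rot": [0,0,-2.6]},
    {"translation": [14.7,-10.8,5.2],"delta_rot": [0,0,-2.6]}
  ],
  "grip": 0
}}

```text
t: 1.9
tcp_pos: [0.4451, -0.2045, 0.1199]
eef_rot: [0.966, 0.26, -0.003, -0.004]
force: [-1.0, 0.5, -0.4]
finger_gap: -0.002
grasp_force: 0.0
```

```bash
cat >> h.py <<'E'
C=np.array([0.502,-0.176])
from scipy.spatial.transform import Rotation as Ro
def st():
    s=state();R=Ro.from_quat(s['eef_rot']).as_matrix();return s,s['tcp_pos'],R
def units(d):  # world shift m -> tool units
    return np.round(st()[2].T@np.asarray(d)/0.025,2)
def info():
    s,p,R=st();print('t',s['t'],'tcp',p.round(4),'yaw',np.degrees(np.arctan2(R[1,0],R[0,0])).round(2),'zax',R[:,2].round(3),'F',np.round(s['force'],2),'gap',round(s['finger_gap'],3),'q',s['joints'].round(2))
E
python3 - <<'E'
from h import *
info()
o=[]
for cam in ['top','side']:
    im,d=get_image(cam);o.append(rect(cam,im[:,:,::-1].copy(),0.06,(0.49,-0.2)))
cv2.imwrite('pics/rect1.png',cv2.convertScaleAbs(np.hstack(o),alpha=1.6))
E
```

```text
t 1.9 tcp [ 0.4451 -0.2045  0.1199] yaw 30.1 zax [-0.008  0.007 -1.   ] F [-1.    0.54 -0.35] gap -0.002 q [-0.7  -0.2  -0.45  1.34  0.    1.92]
```

View pics/rect1.png

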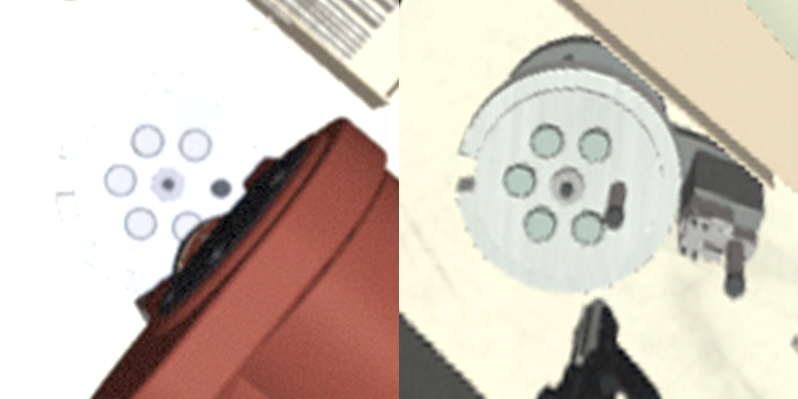

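Top view: the arm covers the lower right, but the knob at (221,188) stays clear. Side view: the whole wheel is clear, with the fingertip near (598,300), so I'll track with the side camera. Next I'll feel for the wheel face.

>>> {"method": "drive_tool", "body": {
  "commands": [
    {"translation": [0,0,0.7],"delta_rot": [0,0,0]},
    {"translation": [0,0,0.7],"delta_rot": [0,0,0]},
    {"translation": [0,0,0.7],"delta_rot": [0,0,0]}
  ]
}}

```text
t: 2.3
tcp_pos: [0.4487, -0.2094, 0.1114]
eef_rot: [0.966, 0.258, 0.001, 0.001]
force: [0.6, -1.1, 0.4]
finger_gap: 0.003
grasp_force: 0.0
```

```bash
python3 -c "
from h import *
info()
s,p,R=st();print(units(np.array([0.4474,-0.2075,0.088])-p))"
```

```text
t 2.3 tcp [ 0.4487 -0.2094  0.1114] yaw 29.96 zax [ 0.002 -0.002 -1.   ] F [ 0.57 -1.12  0.44] gap 0.003 q [-0.7  -0.2  -0.46  1.31 -0.    1.92]
[-0.01 -0.09  0.93]
```

>>> {"method": "drive_tool", "body": {
  "commands": [
    {"translation": [0,-0.1,0.4],"delta_rot": [0,0,0]},
    {"translation": [0,-0.1,0.4],"delta_rot": [0,0,0]}
  ]
}}

```text
t: 2.5
tcp_pos: [0.4464, -0.2058, 0.0985]
eef_rot: [0.966, 0.259, -0.0, -0.0]
force: [-0.8, 0.2, -0.3]
finger_gap: -0.0
grasp_force: 0.0
```

>>> {"method": "drive_tool", "body": {
  "commands": [
    {"translation": [0,0,0.12],"delta_rot": [0,0,0]},
    {"translation": [0,0,0.12],"delta_rot": [0,0,0]}
  ]
}}

```text
t: 2.7
tcp_pos: [0.4466, -0.2059, 0.0956]
eef_rot: [0.966, 0.259, -0.0, -0.0]
force: [0.0, 0.0, 0.1]
finger_gap: 0.006
grasp_force: 0.0
```

>>> {"method": "drive_tool", "body": {
  "commands": [
    {"translation": [0,0,0.12],"delta_rot": [0,0,0]},
    {"translation": [0,0,0.12],"delta_rot": [0,0,0]}
  ]
}}

```text
t: 2.9
tcp_pos: [0.4466, -0.2059, 0.0924]
eef_rot: [0.966, 0.259, -0.0, -0.0]
force: [-0.6, 0.1, -1.2]
finger_gap: 0.001
grasp_force: 0.0
```

>>> {"method": "drive_tool", "body": {
  "commands": [
    {"translation": [0,0,0.12],"delta_rot": [0,0,0]},
    {"translation": [0,0,0.12],"delta_rot": [0,0,0]}
  ]
}}

```text
t: 3.1
tcp_pos: [0.4465, -0.2058, 0.0894]
eef_rot: [0.966, 0.259, -0.0, -0.0]
force: [-0.4, 0.0, 0.1]
finger_gap: -0.004
grasp_force: 0.0
```

```bash
python3 -c "
from h import *
info()"
```

```text
t 3.1 tcp [ 0.4465 -0.2058  0.0894] yaw 30.01 zax [-0.  0. -1.] F [-0.36  0.    0.06] gap -0.004 q [-0.7  -0.19 -0.5   1.27 -0.    1.92]
```

>>> {"method": "drive_tool", "body": {
  "commands": [
    {"translation": [0,0,0.12],"delta_rot": [0,0,0]},
    {"translation": [0,0,0.12],"delta_rot": [0,0,0]}
  ]
}}

```text
t: 3.3
tcp_pos: [0.4465, -0.2058, 0.0864]
eef_rot: [0.966, 0.259, -0.0, -0.0]
force: [-0.7, -0.3, 0.9]
finger_gap: -0.002
grasp_force: 0.0
```

>>> {"method": "drive_tool", "body": {
  "commands": [
    {"translation": [0,0,0.06],"delta_rot": [0,0,0]},
    {"translation": [0,0,0.06],"delta_rot": [0,0,0]}
  ]
}}

```text
t: 3.5
tcp_pos: [0.4466, -0.2059, 0.0851]
eef_rot: [0.966, 0.259, -0.0, -0.0]
force: [0.2, -0.1, 0.9]
finger_gap: 0.002
grasp_force: 0.0
```

>>> {"method": "drive_tool", "body": {
  "commands": [
    {"translation": [0,0,0.04],"delta_rot": [0,0,0]},
    {"translation": [0,0,0.04],"delta_rot": [0,0,0]}
  ]
}}

```text
t: 3.7
tcp_pos: [0.4468, -0.2062, 0.0846]
eef_rot: [0.966, 0.259, 0.0, 0.0]
force: [-0.6, 0.2, 3.5]
finger_gap: -0.001
grasp_force: 1.5
```

Contact comes at TCP z ≈ 0.085, with about 3.5 N at a commanded 0.084. Next I'll lift and go behind the knob.

>>> {"method": "drive_tool", "body": {
  "commands": [
    {"translation": [0,0,-1.44],"delta_rot": [0,0,0]},
    {"translation": [0.6,1.32,-1.44],"delta_rot": [0,0,0]},
    {"translation": [0.6,1.32,-1.44],"delta_rot": [0,0,0]},
    {"translation": [0.6,1.32,-0.44],"delta_rot": [0,0,0]},
    {"translation": [0.6,1.32,-0.44],"delta_rot": [0,0,0]}
  ]
}}

```text
t: 4.2
tcp_pos: [0.4746, -0.2257, 0.0922]
eef_rot: [0.966, 0.259, -0.001, -0.002]
force: [0.2, 0.4, -0.0]
finger_gap: -0.001
grasp_force: 0.0
```

```bash
python3 -c "
from h import *
info()
im,d=get_image('side');cv2.imwrite('pics/s2full.png',im[:,:,::-1])
cv2.imwrite('pics/s2.png',cv2.resize(im[140:280,160:340,::-1],(720,560),interpolation=cv2.INTER_CUBIC))"
```

```text
t 4.2 tcp [ 0.4746 -0.2257  0.0922] yaw 30.0 zax [-0.004  0.003 -1.   ] F [ 0.21  0.37 -0.01] gap -0.001 q [-0.69 -0.08 -0.39  1.27  0.    1.92]
```

View pics/s2.png

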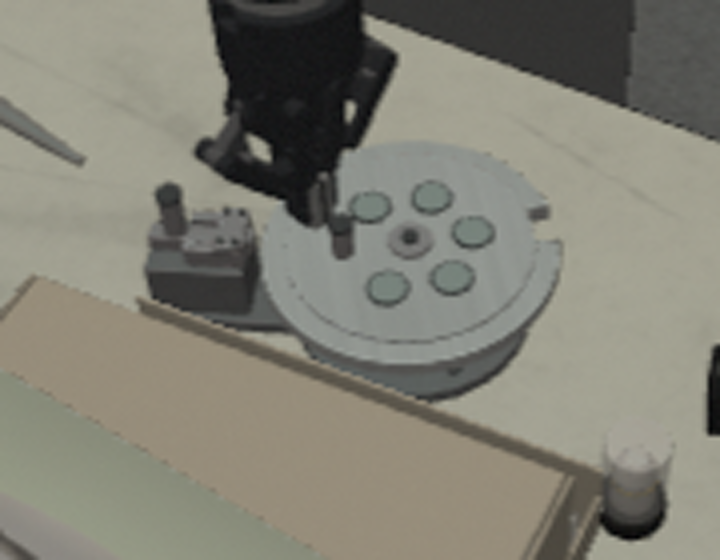

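The fingertip at (322,205) stands right behind the knob at (343,235). Now the push, with the lift and withdrawal in the same call.

>>> {"method": "drive_tool", "body": {
  "commands": [
    {"translation": [0.24,0,0],"delta_rot": [0,0,0]},
    {"translation": [0.6,0.15,0],"delta_rot": [0,0,0]},
    {"translation": [1.3,0.27,0],"delta_rot": [0,0,0]},
    {"translation": [2.05,0,0],"delta_rot": [0,0,0]},
    {"translation": [2.15,0,-1.2],"delta_rot": [0,0,0]},
    {"translation": [2,0,-2],"delta_rot": [0,0,0]},
    {"translation": [1,-0.6,-2],"delta_rot": [0,0,0]},
    {"translation": [-0.6,-1.32,-1.5],"delta_rot": [0,0,0]},
    {"translation": [-0.6,-1.32,-1.2],"delta_rot": [0,0,0]},
    {"translation": [-0.6,-1.32,-1],"delta_rot": [0,0,0]}
  ]
}}

```text
t: 5.25
tcp_pos: [0.4468, -0.206, 0.1208]
eef_rot: [0.966, 0.258, 0.001, 0.001]
force: [0.6, 0.2, 0.4]
finger_gap: -0.001
grasp_force: 0.0
```

```bash
cat >> h.py <<'E'
TH0=3.42
REF=cv2.imread('pics/side0.png')
def pol(im):  # polar (bearing rows) of side-view wheel face, 20..83 mm
    r=rect('side',im,0.060,C,0.1,2000)
    p=cv2.warpPolar(cv2.cvtColor(r,cv2.COLOR_BGR2GRAY),(180,720),(200,200),180,cv2.WARP_POLAR_LINEAR)[:,40:170].astype(np.float32)
    p=cv2.GaussianBlur(p,(5,5),0); return p-cv2.GaussianBlur(p,(61,61),0)
def angle(im,w=None):  # wheel angle mod 2pi, and score
    a=np.clip(pol(REF),-15,15);b=np.clip(pol(im),-15,15)
    if w is not None: b=b*w[:,None]
    f=np.fft.ifft((np.fft.fft(b,axis=0)*np.conj(np.fft.fft(a,axis=0))).sum(1)).real
    f/=np.linalg.norm(a)*np.linalg.norm(b)
    k=int(f.argmax());y0,y1,y2=f[k-1],f[k],f[(k+1)%720]
    k2=k+0.5*(y0-y2)/(y0-2*y1+y2)
    return (TH0-k2*2*np.pi/720)%(2*np.pi),y1   # rows run clockwise seen from above
E
python3 - <<'E'
from h import *
print('selftest',angle(REF),angle(cv2.imread('pics/s2full.png')))
info();T=[];A=[]
for i in range(8):
    t=state()['t'];im,_=get_image('side');a,s=angle(im[:,:,::-1].copy());print(round(t,3),round(a,3),round(s,2));T.append(t);A.append(a)
A=np.unwrap(A);print(np.polyfit(np.array(T)-T[-1],A,1)%100)
cv2.imwrite('pics/s3.png',im[:,:,::-1])
E
```

```text
selftest (np.float32(3.42), np.float32(1.0)) (np.float32(3.4217093), np.float32(0.8727301))
t 5.25 tcp [ 0.4468 -0.206   0.1208] yaw 29.95 zax [ 0.001 -0.001 -1.   ] F [0.57 0.18 0.42] gap -0.001 q [-0.7  -0.21 -0.46  1.33  0.    1.92]
5.25 1.603 0.52
5.3 1.858 0.56
5.35 2.111 0.59
5.4 2.366 0.61
5.45 2.61 0.63
5.5 2.86 0.69
5.55 3.105 0.78
5.6 3.344 0.9
[4.9798395  3.35329238]
```

The wheel runs counter-clockwise at about 5 rad/s. By my model it passes alignment on the brake turn at about 1.5 rad/s. I'll hover 3 mm above the face and let it coast.

>>> {"method": "drive_tool", "body": {
  "commands": [
    {"translation": [0,0,0.8],"delta_rot": [0,0,0]},
    {"translation": [0,0,1.28],"delta_rot": [0,0,0]},
    {"translation": [0,0,1.28],"delta_rot": [0,0,0]},
    {"translation": [0,0,1.28],"delta_rot": [0,0,0]},
    {"translation": [0,0,1.28],"delta_rot": [0,0,0]},
    {"translation": [0,0,1.28],"delta_rot": [0,0,0]},
    {"translation": [0,0,1.28],"delta_rot": [0,0,0]},
    {"translation": [0,0,1.28],"delta_rot": [0,0,0]},
    {"translation": [0,0,1.28],"delta_rot": [0,0,0]},
    {"translation": [0,0,1.28],"delta_rot": [0,0,0]}
  ]
}}

```text
t: 6.65
tcp_pos: [0.4467, -0.206, 0.0884]
eef_rot: [0.966, 0.259, 0.0, 0.0]
force: [0.3, -0.2, -0.3]
finger_gap: 0.0
grasp_force: 0.0
```

```bash
cat > m.py <<'E'
from h import *
import sys
info();T=[];A=[]
for i in range(int(sys.argv[1])):
    t=state()['t'];im,_=get_image('side');a,s=angle(im[:,:,::-1].copy());T.append(t);A.append(a)
A=np.unwrap(A);T=np.array(T);w,a=np.polyfit(T-T.mean(),A,1)
print('t mid',T.mean().round(3),'last',T[-1].round(3),'w',w.round(3),'ang mid',a.round(3),'resid',np.abs(np.polyval([w,a],T-T.mean())-A).max().round(3),'score',round(float(s),2),'now',state()['t'])
E
python3 m.py 8
```

```text
t 6.65 tcp [ 0.4467 -0.206   0.0884] yaw 30.0 zax [ 0. -0. -1.] F [ 0.28 -0.21 -0.3 ] gap 0.0 q [-0.7  -0.19 -0.5   1.27 -0.    1.92]
t mid 6.825 last 7.0 w 3.935 ang mid 2.386 resid 0.006 score 0.72 now 7.05
```

>>> {"method": "drive_tool", "body": {
  "commands": [
    {"translation": [0,0,0],"delta_rot": [0,0,0]},
    {"translation": [0,0,0],"delta_rot": [0,0,0]},
    {"translation": [0,0,0],"delta_rot": [0,0,0]},
    {"translation": [0,0,0],"delta_rot": [0,0,0]},
    {"translation": [0,0,0],"delta_rot": [0,0,0]},
    {"translation": [0,0,0],"delta_rot": [0,0,0]},
    {"translation": [0,0,0],"delta_rot": [0,0,0]},
    {"translation": [0,0,0],"delta_rot": [0,0,0]},
    {"translation": [0,0,0],"delta_rot": [0,0,0]},
    {"translation": [0,0,0],"delta_rot": [0,0,0]},
    {"translation": [0,0,0],"delta_rot": [0,0,0]},
    {"translation": [0,0,0],"delta_rot": [0,0,0]},
    {"translation": [0,0,0],"delta_rot": [0,0,0]},
    {"translation": [0,0,0],"delta_rot": [0,0,0]}
  ]
}}

```text
t: 8.45
tcp_pos: [0.4467, -0.206, 0.0883]
eef_rot: [0.966, 0.259, -0.0, 0.0]
force: [0.6, -0.4, -0.5]
finger_gap: 0.0
grasp_force: 0.0
```

```bash
python3 m.py 8
```

```text
t 8.45 tcp [ 0.4467 -0.206   0.0883] yaw 30.01 zax [-0. -0. -1.] F [ 0.56 -0.41 -0.49] gap 0.0 q [-0.7  -0.19 -0.5   1.27 -0.    1.92]
t mid 8.625 last 8.8 w 2.785 ang mid 2.082 resid 0.005 score 0.61 now 8.85
```

>>> {"method": "drive_tool", "body": {
  "commands": [
    {"translation": [0,0,0.08],"delta_rot": [0,0,0]},
    {"translation": [0,0,0.08],"delta_rot": [0,0,0]},
    {"translation": [0,0,0.08],"delta_rot": [0,0,0]},
    {"translation": [0,0,0.08],"delta_rot": [0,0,0]},
    {"translation": [0,0,0.08],"delta_rot": [0,0,0]},
    {"translation": [0,0,0.08],"delta_rot": [0,0,0]},
    {"translation": [0,0,0.08],"delta_rot": [0,0,0]}
  ]
}}

```text
t: 9.55
tcp_pos: [0.4467, -0.206, 0.0863]
eef_rot: [0.966, 0.259, 0.0, 0.0]
force: [-0.7, -0.5, -0.3]
finger_gap: 0.003
grasp_force: 0.0
```

```bash
python3 m.py 7
```

```text
t 9.55 tcp [ 0.4467 -0.206   0.0863] yaw 30.0 zax [ 0. -0. -1.] F [-0.71 -0.46 -0.25] gap 0.003 q [-0.7  -0.19 -0.5   1.26 -0.    1.92]
t mid 9.7 last 9.85 w 2.183 ang mid 4.753 resid 0.004 score 0.5 now 9.9
```

```bash
python3 m.py 1 2>&1 | tail -1
```

```text
** On entry to DLASCL parameter number  4 had an illegal value
```

>>> {"method": "drive_tool", "body": {
  "commands": [
    {"translation": [0,0,0],"delta_rot": [0,0,0]},
    {"translation": [0,0,0],"delta_rot": [0,0,0]},
    {"translation": [0,0,0],"delta_rot": [0,0,0]},
    {"translation": [0,0,0.08],"delta_rot": [0,0,0]},
    {"translation": [0,0,0.08],"delta_rot": [0,0,0]},
    {"translation": [0,0,0.08],"delta_rot": [0,0,0]}
  ]
}}

```text
t: 10.55
tcp_pos: [0.4469, -0.2061, 0.0846]
eef_rot: [0.966, 0.259, 0.0, 0.0]
force: [-0.2, 0.1, 3.1]
finger_gap: 0.003
grasp_force: 1.6
```

```bash
python3 m.py 3
```

```text
t 10.55 tcp [ 0.4469 -0.2061  0.0846] yaw 30.01 zax [ 0.001 -0.    -1.   ] F [-0.17  0.09  3.07] gap 0.003 q [-0.7  -0.19 -0.5   1.26 -0.    1.92]
t mid 10.6 last 10.65 w -0.021 ang mid 6.067 resid 0.0 score 0.42 now 10.7
```

It stopped about 0.2 rad short with the finger still resting on it. I'll ease it round by friction along the arc.

>>> {"method": "drive_tool", "body": {
  "commands": [
    {"translation": [0,0.06,0],"delta_rot": [0,0,0]},
    {"translation": [0,0.16,0],"delta_rot": [0,0,0]},
    {"translation": [0.01,0.28,0],"delta_rot": [0,0,0]},
    {"translation": [0.02,0.38,0],"delta_rot": [0,0,0]},
    {"translation": [0.03,0.45,0],"delta_rot": [0,0,0]},
    {"translation": [0.04,0.5,0],"delta_rot": [0,0,0]},
    {"translation": [0.04,0.5,0],"delta_rot": [0,0,0]}
  ]
}}

```text
t: 11.4
tcp_pos: [0.454, -0.2165, 0.0844]
eef_rot: [0.966, 0.259, -0.0, 0.0]
force: [-0.7, 0.0, 5.6]
finger_gap: 0.002
grasp_force: 2.5
```

```bash
python3 m.py 2
python3 - <<'E'
from h import *
im,d=get_image('side');im=im[:,:,::-1].copy();cv2.imwrite('pics/s4full.png',im)
r=rect('side',im,0.058,(0.49,-0.21),0.14,2800);print(r.shape)
it,d=get_image('top');r2=rect('top',it[:,:,::-1].copy(),0.058,(0.49,-0.21),0.14,2800)
cv2.imwrite('pics/r4.png',cv2.convertScaleAbs(np.hstack([r[100:700,300:700],r2[100:700,300:700]]),alpha=1.3))
E
```

```text
t 11.4 tcp [ 0.454  -0.2165  0.0844] yaw 30.0 zax [ 0. -0. -1.] F [-0.66  0.03  5.6 ] gap 0.002 q [-0.71 -0.15 -0.47  1.25 -0.    1.91]
t mid 11.425 last 11.45 w -0.017 ang mid 3.142 resid 0.0 score 0.43 now 11.5
(784, 784, 3)
```

View pics/r4.png

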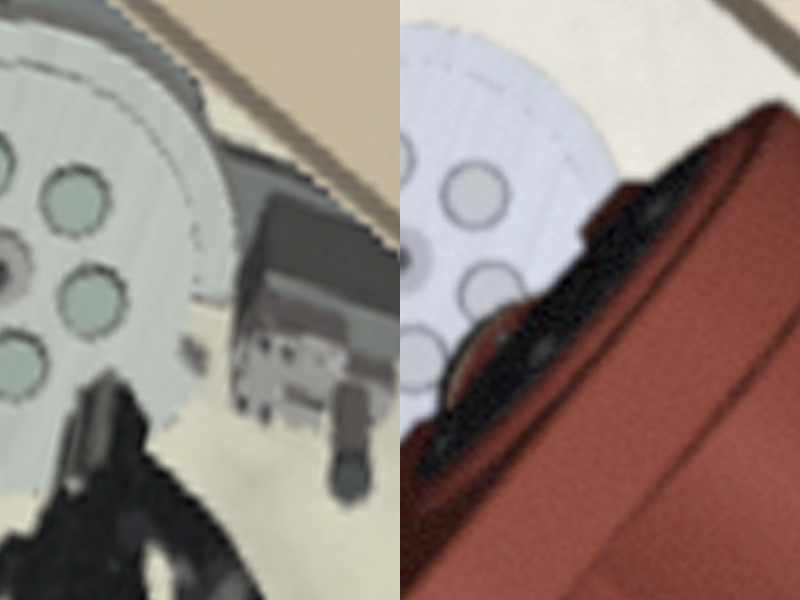

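Left half (side view): the notch's upper edge is at (195–230, 300). I predicted (213, 302) for perfect alignment, and the ring phase reads 0.00 rad, so the notch faces the bolt. I'll lift off straight up and check.

>>> {"method": "drive_tool", "body": {
  "commands": [
    {"translation": [0,0,-0.03],"delta_rot": [0,0,0]},
    {"translation": [0,0,-0.08],"delta_rot": [0,0,0]},
    {"translation": [0,0,-0.6],"delta_rot": [0,0,0]},
    {"translation": [0,0,-1.8],"delta_rot": [0,0,0]},
    {"translation": [-2,2.2,-2],"delta_rot": [0,0,-1.5]},
    {"translation": [-3,4,-2],"delta_rot": [0,0,-3]},
    {"translation": [-3,4,-2],"delta_rot": [0,0,-5]},
    {"translation": [-3,4,-2],"delta_rot": [0,0,-7]},
    {"translation": [-3,4,-2],"delta_rot": [0,0,-7.9]},
    {"translation": [-3,4,-2],"delta_rot": [0,0,-7.9]}
  ]
}}

```text
t: 12.6
tcp_pos: [0.4387, -0.3406, 0.1348]
eef_rot: [0.821, 0.571, -0.0, -0.0]
force: [-0.3, -1.3, 0.4]
finger_gap: 0.003
grasp_force: 0.0
```

```bash
python3 m.py 3
python3 - <<'E'
from h import *
im,d=get_image('side');im=im[:,:,::-1].copy();cv2.imwrite('pics/s5full.png',im)
r=rect('side',im,0.058,(0.49,-0.21),0.14,2800)
it,d=get_image('top');r2=rect('top',it[:,:,::-1].copy(),0.058,(0.49,-0.21),0.14,2800)
u=np.array([-.3486,-.9373])
for k in (50,135):
  X=C+u*k/1000; print(k,X)
b=C+u*0.135
for g in (11+8+12,11+8): 
  F=b+u*g/1000; print(F,units(np.array([F[0],F[1],0.098])-st()[1]))
cv2.imwrite('pics/r5.png',cv2.convertScaleAbs(np.hstack([r[100:700,300:700],r2[100:700,300:700]]),alpha=1.3))
E
```

```text
t 12.6 tcp [ 0.4387 -0.3406  0.1348] yaw 69.58 zax [-0.  0. -1.] F [-0.34 -1.32  0.35] gap 0.003 q [-0.9  -0.02 -0.25  1.34 -0.    1.03]
t mid 12.65 last 12.7 w -0.004 ang mid 3.127 resid 0.0 score 0.46 now 12.75
50 [ 0.48457  -0.222865]
135 [ 0.454939  -0.3025355]
[ 0.4441324 -0.3315918] [0.39 0.07 1.46]
[ 0.4483156 -0.3203442] [0.87 0.07 1.46]
```

View pics/r5.png

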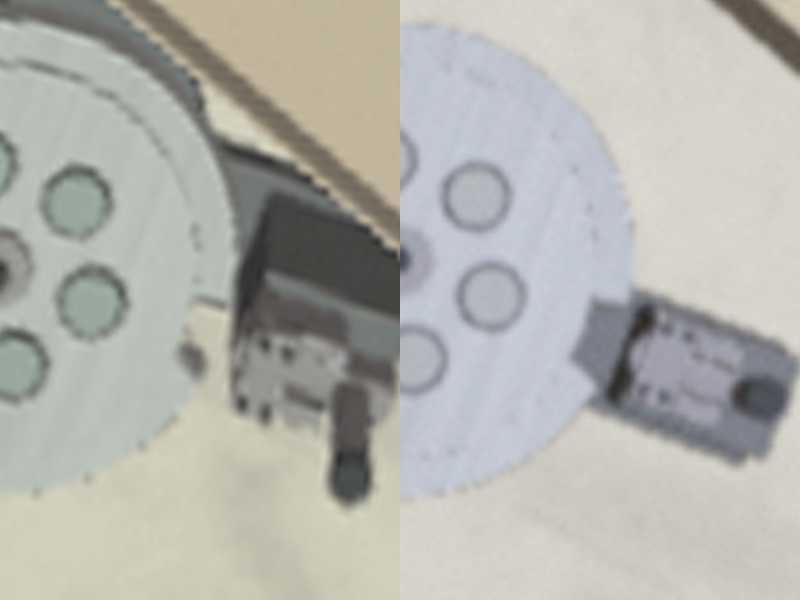

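The right half (top view) shows the notch middle at (581,327) and the bolt knob at (762,396), both about 20.5° from the axle at (397,258). So it is aligned and standing still. Next I'll come down behind the bolt knob and push most of the way.

>>> {"method": "drive_tool", "body": {
  "commands": [
    {"translation": [0.1,0.07,0.6],"delta_rot": [0,0,0]},
    {"translation": [0.2,0.07,1.2],"delta_rot": [0,0,0]},
    {"translation": [0.3,0.07,1.48],"delta_rot": [0,0,0]},
    {"translation": [0.4,0.07,1.48],"delta_rot": [0,0,0]},
    {"translation": [0.6,0.07,1.48],"delta_rot": [0,0,0]},
    {"translation": [0.8,0.07,1.48],"delta_rot": [0,0,0]},
    {"translation": [0.9,0.07,1.48],"delta_rot": [0,0,0]},
    {"translation": [1.0,0.07,1.48],"delta_rot": [0,0,0]},
    {"translation": [1.1,0.07,1.48],"delta_rot": [0,0,0]},
    {"translation": [1.2,0.07,1.48],"delta_rot": [0,0,0]},
    {"translation": [1.3,0.07,1.48],"delta_rot": [0,0,0]},
    {"translation": [1.4,0.07,1.48],"delta_rot": [0,0,0]},
    {"translation": [1.4,0.07,1.48],"delta_rot": [0,0,0]}
  ]
}}

```text
t: 14.15
tcp_pos: [0.4529, -0.3079, 0.0974]
eef_rot: [0.822, 0.57, 0.0, 0.0]
force: [-0.3, -0.7, 1.3]
finger_gap: 0.002
grasp_force: 0.4
```

>>> {"method": "drive_tool", "body": {
  "commands": [
    {"translation": [0.06,0,0],"delta_rot": [0,0,0]},
    {"translation": [0.12,0,0],"delta_rot": [0,0,0]},
    {"translation": [0.12,0,0],"delta_rot": [0,0,0]}
  ]
}}

```text
t: 14.45
tcp_pos: [0.4539, -0.3052, 0.0973]
eef_rot: [0.822, 0.57, 0.0, -0.0]
force: [0.1, -2.0, 0.2]
finger_gap: 0.003
grasp_force: 0.6
```

Run:
```python
from h import *
info();p=st()[1];u=np.array([-.3486,-.9373]);print('dist along bolt line',(p[:2]-C)@u)
```

```text
t 14.45 tcp [ 0.4539 -0.3052  0.0973] yaw 69.51 zax [ 0.  0. -1.] F [ 0.14 -1.98  0.16] gap 0.003 q [-0.83 -0.02 -0.32  1.27  0.    1.1 ]
dist along bolt line 0.13790272273282406
```

>>> {"method": "drive_tool", "body": {
  "commands": [
    {"translation": [0.06,0,0],"delta_rot": [0,0,0]},
    {"translation": [0.12,0,0],"delta_rot": [0,0,0]},
    {"translation": [0.12,0,0],"delta_rot": [0,0,0]}
  ]
}}

```text
t: 14.75
tcp_pos: [0.4546, -0.3034, 0.0974]
eef_rot: [0.822, 0.57, -0.001, 0.001]
force: [-3.1, -6.5, -0.2]
finger_gap: 0.0
grasp_force: 3.6
```

>>> {"method": "drive_tool", "body": {
  "commands": [
    {"translation": [0.04,0,0],"delta_rot": [0,0,0]},
    {"translation": [0.04,0,0],"delta_rot": [0,0,0]}
  ]
}}

```text
t: 14.95
tcp_pos: [0.4547, -0.3032, 0.0975]
eef_rot: [0.822, 0.57, -0.002, 0.001]
force: [-4.0, -10.5, -0.5]
finger_gap: 0.001
grasp_force: 5.5
```

>>> {"method": "drive_tool", "body": {
  "commands": [
    {"translation": [0.04,0,0],"delta_rot": [0,0,0]},
    {"translation": [0.04,0,0],"delta_rot": [0,0,0]}
  ]
}}

```text
t: 15.15
tcp_pos: [0.4548, -0.3031, 0.0976]
eef_rot: [0.822, 0.569, -0.002, 0.001]
force: [-5.8, -14.2, -0.6]
finger_gap: -0.001
grasp_force: 7.5
```

The bolt is against its hard stop, with the knob about 117 mm from the axle as expected. I'll back off and look.

>>> {"method": "drive_tool", "body": {
  "commands": [
    {"translation": [-0.4,0,0],"delta_rot": [0,0,0]},
    {"translation": [-1.2,0,0],"delta_rot": [0,0,0]},
    {"translation": [-1.6,0,-1],"delta_rot": [0,0,0]},
    {"translation": [-3,0,-3],"delta_rot": [0,0,0]},
    {"translation": [-4,0,-4],"delta_rot": [0,0,0]},
    {"translation": [-4,0,-4],"delta_rot": [0,0,0]},
    {"translation": [-4,0,-4],"delta_rot": [0,0,0]}
  ]
}}

```text
t: 15.85
tcp_pos: [0.4205, -0.3949, 0.1975]
eef_rot: [0.822, 0.57, 0.0, 0.0]
force: [-0.3, -0.2, -1.2]
finger_gap: 0.001
grasp_force: 0.0
```

```bash
python3 m.py 3
python3 - <<'E'
from h import *
o=[]
for cam in ('side','top'):
    im,d=get_image(cam);o.append(rect(cam,im[:,:,::-1].copy(),0.058,(0.49,-0.21),0.14,2800)[100:700,300:700])
    for n in ['filter_cube_mid','objective_case_2_mid']: print(cam,n,[np.round(r['uv']) for r in silhouettes(cam,n)[:1]])
cv2.imwrite('pics/r6.png',cv2.convertScaleAbs(np.hstack(o),alpha=1.3))
E
```

```text
t 15.85 tcp [ 0.4205 -0.3949  0.1975] yaw 69.44 zax [ 0.001  0.    -1.   ] F [-0.34 -0.18 -1.19] gap 0.001 q [-0.98  0.03 -0.09  1.45  0.    0.95]
t mid 15.9 last 15.95 w 0.002 ang mid 6.27 resid 0.0 score 0.47 now 16.0
side filter_cube_mid [array([343., 237.])]
side objective_case_2_mid [array([322., 260.])]
top filter_cube_mid [array([216., 166.])]
top objective_case_2_mid [array([255., 140.])]
```

View pics/r6.png

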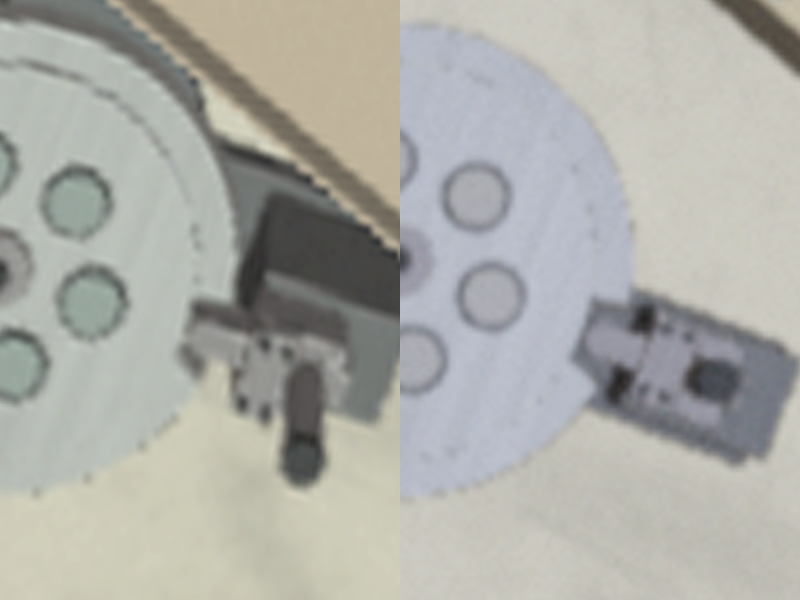

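The bolt nose sits in the notch, near (600,340) in the right half, and its knob has moved to (714,380), about 18 mm inward. The wheel stands still and the cube and case have not moved, so I'll hand it in.

```bash
python3 -c "
from rig import finish_job
print(finish_job())"
```

```text
the job is handed in; nothing more can be done
None
```

The wheel ran free for about 3¼ turns. My fingertip brake stopped it about 0.2 rad short of alignment, so I eased it round the rest without lifting. With the wheel let go and standing still, I slid the bolt fully home in the notch; the filter cube and objective case stayed put, and the job is handed in.

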